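# Unlock the ball vise and turn its head to the front

## Robot

A 6-joint arm with a two-finger parallel gripper is mounted at the origin on the work surface. World frame = base frame: x ahead of the robot, y to its left, z up, the work surface at z = 0. Lengths are in mm, angles in rad, forces in N, time in s.
With the tool pointing down it reaches from about 400 to 925 mm from the base axis. Payload 3.4 kg.
Tool frame: the origin (TCP) lies at the very end of the fingers, on their centre line; the grasp point (between the pads) lies 19 mm behind it; z points along the fingers, y is the line along which they close (so a half turn about z gives the same grasp; the last joint's range is limited). The gripper opens to 85 mm and grips with 20 to 120 N. Pads are 22 mm wide; open, the fingers measure 114 mm over their backs; the gripper's body (76 mm by 85 mm) begins 54 mm behind the grasp point. The pads swing forward as they close: fully open they stand 13 mm farther back than shut.
Start: joints at [1.052, 0.307, 1.506, -0, 1.328, -0.073], TCP at [247.432, 519.046, 231.305] pointing down, gripper open.
Joint ranges: [-3.12, 3.12], [-1.05, 2.28], [0.14, 2.33], [-1.42, 4.57], [0.1, 2.73], [-2.68, 2.68]. Speed limits (rad/s): [2.57, 2.57, 3.14, 3.14, 3.14, 3.14].

## Interface

Orientations are given as a unit quaternion [x, y, z, w].
In Python, from plant import monitor, camera, camera_info, job, models gives the robot as it stands.
- The arm moves only by the tool step_arm, never from a script. Its argument "increments" is a list of rows, each a list of 5 numbers: the shift along the tool's x, y, z in m, then the turn about the tool's z in rad, then the opening, from 0 (shut) to 1 (fully open). In form: [[dx, dy, dz, turn, fingers], ...]. A call has 1 to 20 rows; each row shifts and turns the commanded pose from where the row before left it, along the tool's axes as they then stand; what a row does not reach is not made up. A row lasts 1/10 s, in which the tool goes at most 50 mm and 8.59 degrees, less where a joint would pass 70% of its speed; a pose out of reach is approached as far as the arm can. A call is refused whole if a number of a shift passes 0.05 or a number of a turn 0.15, either way. A call with a gripper value outside its range is refused whole. The fingers move at their own pace and stop on an object; "squeeze" is the grip in N (left out, the last holds). Time passes only in rows, so rows that do not move let the fingers close. It gives the time, the measured TCP pose, the force, the opening and the grip force at its end, in the units of the state.
- monitor.get_obs(): the state, without advancing time (a new reading comes with each control period).
- camera(name): name is "scene" or "side" or "wrist"; returns the picture (420x560x3 uint8, blue, green, red); there is no depth.
- camera_info(name): a dict with "intrinsics" (3x3 intrinsics, pixels), "world_to_cam" (4x4, takes a point from world to camera coordinates). Camera axes: x right, y down, z forward; pixel columns grow to the right and rows downward; lengths in mm; the calibration is good to about 2 mm. A picture is of the moment at which its call begins: read the wrist's pose just before it. camera_info takes no time and is no camera call; for the wrist camera it gives the pose at the moment of the call.
- job.finish_job(): hands the job in; it is judged then, once.
Trained networks look in the newest picture that a camera, given by its name, has taken for a name from the list of things; names that differ only in an ending like _2 or _b are one class to them, and where a whole thing is asked for, a point or a joint stands for the part that bears it (a point fixed in the world has none). Each returns a list of dicts, best first, with "score" (0 to 1); they miss things now and then, are a little off and sometimes report something else, mostly with a low value. They report only what shows in the picture. A call takes as long as a camera call.
- models.cut_out(camera, target): "region" (420x560 bool, what is visible of it) and "xy" ([column, row] in pixels, amid what is visible of it).
The state is a dict: "time": time; "joints": joint angles; "qvel": joint speeds; "effort": joint torques, N m; "position": TCP position; "eef_rot": TCP orientation; "ft_force": force on the tool from outside, world axes, zero at the start; "wrist_torque": the same for the moment, N m; "finger_gap": opening from 0.0 (shut) to 1.0 (fully open); "gripper_force": force on a finger pad.
Only numpy, scipy, OpenCV 4.12 (cv2) and the standard library are available. Lean on these libraries where they do the work, as an engineer would, in place of code of your own. Each camera call takes 0.05 s, during which the arm holds its last target. There are 200 camera calls.

## Task

The engraver's ball vise is locked: roll the knurled rim of its locking collar round with a fingertip, two full turns anticlockwise seen from above (to within a quarter turn), to free the head. Then push the freed head round with a fingertip, without gripping or forcing it, until the end of its jaw screw points to the front of the bench, where the robot stands (to within about 15 degrees). Do not turn the head before the collar is loose, and leave all the loose tools and pieces on the bench where they lie.

Things in the scene. Friction and masses are not known exactly. Their poses are not given: they have to be found in the camera images.
- vise: engraver's ball vise, heavy, does not move; origin on the bench under its vertical axis. From below, all round that axis: black rubber foot 168 mm across, dark steel ball 150 mm across (flat top 85 mm up, its shoulder reaching out to 73 mm from the axis just below), knurled locking collar, head with jaws; highest point 155 mm above the bench
- collar (a joint): turn of the locking collar about the vise's axis, rad: 0 = tight (always so at the start), grows anticlockwise seen from above (loosening), 6.283 = a full turn, stop after 4 turns. Drag about 0.10 N m (1.6 N at the rim); stays where it is left; the thread lifts it 1.5 mm a turn
- collar_axis (a point): fixed point on the vise's axis, 99 mm above the bench, half-way up the collar's rim when tight. The collar: plain steel ring, 124 mm across its straight-knurled rim (48 ribs, 2 mm high, 8 mm apart), rim from 87 to 111 mm above the bench when tight, flat top
- collar_line (a point): outer end of the short black line (11 by 4 mm) scribed radially on the collar's flat top, 58 mm from the axis; it turns with the collar and, when tight, lies on the robot's side (-x) above a white line on the ball
- head (a joint): turn of the head about the vise's axis, rad, grows anticlockwise seen from above: 0 (or 6.283, a turn later) when the jaw screw's end points to the front of the bench (-x, the robot's side), 1.571 when to the robot's right (-y), 3.142 when away. Runs from -1.5 to 7.8; clamped while the collar is tight, free by the end of the first turn, then drag about 0.15 N m; stays where it is left
- jaw_screw (a point): centre of the end face of the jaw screw, 57 mm from the axis, 133 mm above the bench: round dark steel boss 20 mm across, level, square socket in its end, standing 11 mm out of the side of the jaws over the collar's flat top; can be pushed sideways. Jaws: two steel half-rounds, 92 mm across together, 117 to 146 mm above the bench; on top four brass pins, 7 mm thick and 9 mm tall, 26 mm from the axis, and a medal blank
- graver: bystander: graver, steel blade in a dark wood mushroom handle, lying, 110 mm long, 28 mm thick; origin under its middle, x along the blade
- loupe: bystander: folding loupe, black, 28 mm round and 20 mm high, with a steel cover 45 mm out along x; origin under the round part
- burr_block: bystander: round wooden block 60 mm in diameter and 34 mm high with burrs standing in it, 65 mm in all; origin under its centre
- signet: bystander: small brass signet ring lying flat, 23 mm in diameter, 6 mm high; origin under its centre
- pliers: bystander: pliers with blue handles lying along x, 135 mm long, 18 mm high; origin under the middle
- hammer: bystander: hammer lying along x, handle to -x, 240 mm long, 26 mm thick; origin under the middle
- flux_jar: bystander: jar with a black cap, 52 mm in diameter, 60 mm high; origin under its centre
- dapping_block: bystander: steel dapping cube 50 mm; origin under its centre

How it is judged:
By the outcome, as a careful person would: the job done as asked, in the order asked, and still so for the second after the job is handed in, with the robot touching nothing.
It also fails if it takes over 72 s, if anything falls off the work surface, if the arm or the gripper's body presses on something with over 40 N, if the wrist force passes 120 N, or if a joint passes its speed limit or range.

## Working session

There is one attempt and no reset: what is moved stays moved. The work goes in short steps, Python scripts to look and compute and a tool call to move; the robot and the scene stay as the last step left them, time stands still between calls to the robot, and variables do not carry over. Pictures are saved under pics/ and viewed, at most 10 in all, crops included, and the job is handed in when it is done.

Besides the shell and the picture viewer there is one more tool, called after "Emit:" in YAML: its name, and indented under it one key for each argument. step_arm: Moves the arm, as the interface text tells. Its arguments: {"type":"object","properties":{"increments":{"type":"array"},"squeeze":{"type":"number"}},"required":["increments"]}

```bash
mkdir -p pics; cat > h.py <<'E'
import numpy as np,cv2
from plant import monitor,camera,camera_info,job,models
def ray(ci,uv):
    K=np.array(ci["intrinsics"]);T=np.array(ci["world_to_cam"]);R=T[:3,:3];t=T[:3,3]
    d=R.T@np.linalg.solve(K,[uv[0],uv[1],1]);return -R.T@t,d
def atz(ci,uv,z):
    o,d=ray(ci,uv);return o+d*(z-o[2])/d[2]
def proj(ci,p):
    K=np.array(ci["intrinsics"]);T=np.array(ci["world_to_cam"]);q=K@(T[:3,:3]@np.array(p)+T[:3,3]);return q[:2]/q[2]
E
python3 - <<'E'
from h import *
o=monitor.get_obs();print(o)
for c in("scene","side"):
    im=camera(c);cv2.imwrite(f"pics/{c}0.png",im);ci=camera_info(c)
    print(c,ray(ci,(280,210)))
    for n,z in(("vise",60),("collar",99),("head",130),("jaw_screw",133),("collar_line",111),("graver",14),("loupe",10),("burr_block",30),("signet",3),("pliers",9),("hammer",13),("flux_jar",30),("dapping_block",25)):
        r=models.cut_out(c,n)
        if r: print(n,[(round(a["score"],2),np.round(a["xy"]),np.round(atz(ci,a["xy"],z))) for a in r[:2]])
print(monitor.get_obs()["time"])
E
```

```text
{'time': 0.0, 'joints': array([ 1.05249978e+00,  3.07610512e-01,  1.50770313e+00,  1.45154717e-05,
        1.32841040e+00, -7.34642306e-02]), 'qvel': array([ 0.00026883, -0.00096971,  0.00116443,  0.00136214, -0.00137863,
       -0.00085895]), 'effort': array([-4.22869198e-04, -4.57533967e+01, -2.51913625e+01, -4.32918941e-04,
        1.31457177e-02, -9.22890479e-06]), 'position': array([247.0686303 , 518.41814818, 230.34835368]), 'eef_rot': array([ 2.20588489e-01,  9.75366384e-01, -1.01733095e-03, -3.17474822e-04]), 'ft_force': array([-0.09721255, -0.13525878, -0.44310397]), 'wrist_torque': array([ 0.01578111,  0.00733551, -0.00337547]), 'gripper_force': 0.0, 'finger_gap': 1.0025945901107514}
scene (array([1154.08328281,  -87.12608377, 1110.30726644]), array([-0.48995399,  0.05708429, -0.86991318]))
vise [(0.83, array([340., 188.]), array([515., 146.,  60.]))]
collar [(0.86, array([338., 192.]), array([551., 131.,  99.]))]
head [(0.7, array([342., 168.]), array([502., 147., 130.]))]
collar_line [(0.62, array([338., 187.]), array([544., 132., 111.]))]
graver [(0.74, array([389., 183.
[... 729 characters left out ...]
296., 259.]), array([494., 218., 130.]))]
jaw_screw [(0.63, array([292., 237.]), array([521., 151., 133.]))]
collar_line [(0.73, array([222., 299.]), array([603., 349., 111.])), (0.66, array([297., 258.]), array([498., 193., 111.]))]
graver [(0.65, array([290., 325.]), array([488., 288.,  14.]))]
loupe [(0.39, array([290., 324.]), array([488., 281.,  10.]))]
burr_block [(0.69, array([244., 259.]), array([640., 130.,  30.]))]
pliers [(0.95, array([285., 379.]), array([464., 412.,   9.]))]
hammer [(0.56, array([321., 163.]), array([ 570., -463.,   13.]))]
flux_jar [(0.76, array([213., 350.]), array([605., 403.,  30.]))]
dapping_block [(0.72, array([222., 297.]), array([644., 258.,  25.]))]
1.4
```

View pics/scene0.png

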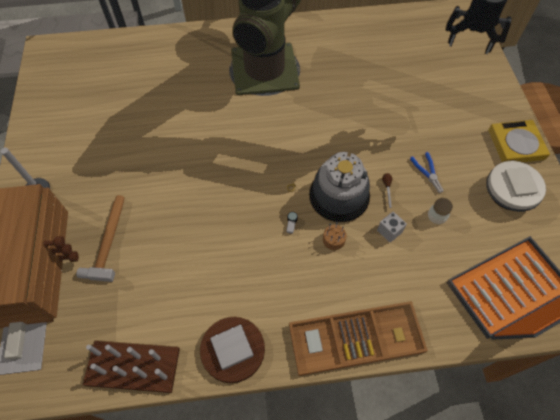

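View pics/side0.png

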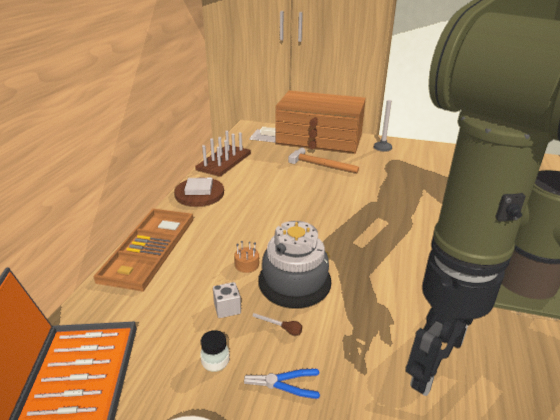

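The scene picture shows the vise at about (342,185), between the robot and the burr block (334,237), with the graver (388,190) beside it. In the side picture the jaw-screw boss is a dark spot near (281,248). Next I'll look from above with the wrist camera.

```bash
python3 - <<'E'
from h import *
o=monitor.get_obs();ci=camera_info("wrist");c,d=ray(ci,(280,210))
print(np.round(c-o["position"]),d,np.array(ci["intrinsics"])[0,0])
yaw=2.696;
tgt=np.array([512,150,360])-np.array([*(c-o["position"])[:2],0])-0
D=tgt-o["position"]
x=np.array([-.9027,.4303,0]);y=np.array([.4303,.9027,0])
print(tgt,"tool shift",D@x,D@y,-D[2], d*260/abs(d[2]))
E
```

```text
[-76.  36. 140.] [ 0.29988724 -0.14537662 -0.94286331] 318.2836679733996
[588.26074912 114.27348863 360.        ] tool shift -481.86090938715677 -218.7148213750223 -128.69204095656232 [  82.69563816  -40.08844205 -260.        ]
```

Emit:
step_arm:
  increments:
    - [0,0,-0.04,0,0]
    - [0,0,-0.04,0,0]
    - [-0.0282,-0.0182,0,0,0]
    - [-0.0282,-0.0182,0,0,0]
    - [-0.0282,-0.0182,0,0,0]
    - [-0.0282,-0.0182,0,0,0]
    - [-0.0282,-0.0182,0,0,0]
    - [-0.0282,-0.0182,0,0,0]
    - [-0.0282,-0.0182,0,0,0]
    - [-0.0282,-0.0182,0,0,0]
    - [-0.0282,-0.0182,0,0,0]
    - [-0.0282,-0.0182,0,0,0]
    - [-0.0282,-0.0182,0,0,0]
    - [-0.0282,-0.0182,0,0,0]
    - [0,0,0,0,0]
    - [0,0,0,0,0]

```text
time: 3.0
position: [459.1, 175.8, 311.3]
eef_rot: [0.222, 0.975, 0.0, -0.0]
ft_force: [-0.2, -0.5, -0.8]
finger_gap: 0.006
gripper_force: 0.0
```

```bash
python3 - <<'E'
from h import *
o=monitor.get_obs();ci=camera_info("wrist");im=camera("wrist");np.save("w1.npy",im)
print(o["time"],o["position"],o["eef_rot"],o["ft_force"],o["finger_gap"])
for n,z in(("vise",60),("collar",111),("head",146),("jaw_screw",133),("collar_line",111)):
    for a in models.cut_out("wrist",n)[:2]: print(n,round(a["score"],2),np.round(a["xy"]),np.round(atz(ci,a["xy"],z)))
im=im.copy()
for R,z,col in((84,0,(0,0,255)),(62,111,(0,255,0)),(46,146,(255,0,0))):
    p=np.array([proj(ci,[512+R*np.cos(t),150+R*np.sin(t),z]) for t in np.linspace(0,6.28,90)]).astype(int)
    cv2.polylines(im,[p],True,col,1)
cv2.imwrite("pics/w1.png",cv2.resize(im,(800,600)))
E
```

```text
3.0 [459.06466256 175.81347222 311.26046561] [ 2.21581047e-01  9.75141908e-01  1.63537840e-04 -2.67812785e-04] [-0.20928639 -0.50714579 -0.79442088] 0.005635031118013015
vise 0.7 [279. 192.] [484. 161.  60.]
vise 0.65 [279. 205.] [500. 153.  60.]
collar 0.82 [280. 192.] [471. 168. 111.]
collar 0.67 [369. 144.] [464. 276. 111.]
head 0.72 [281. 234.] [504. 154. 146.]
jaw_screw 0.94 [282. 231.] [507. 154. 133.]
collar_line 0.96 [276. 194.] [472. 164. 111.]
collar_line 0.46 [314. 279.] [589. 158. 111.]
```

View pics/w1.png

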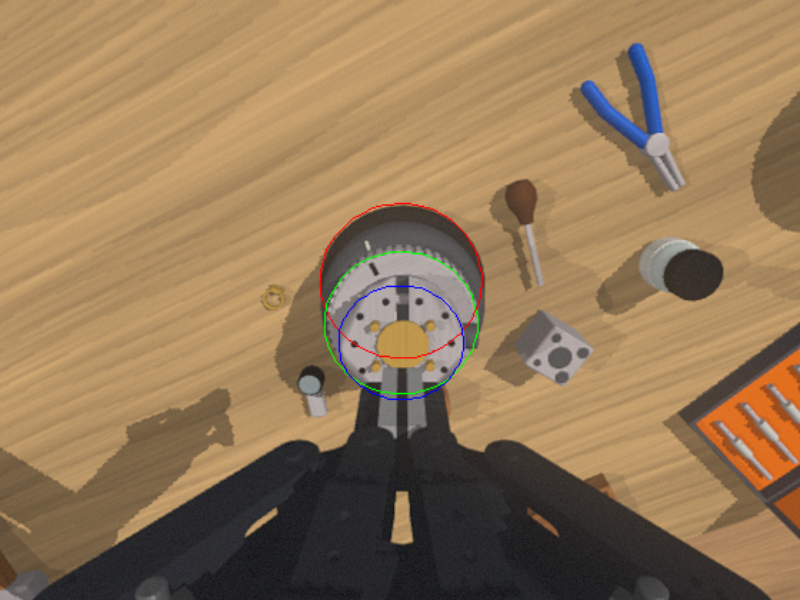

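```bash
python3 - <<'E'
from h import *
from scipy.optimize import minimize
ci=camera_info("wrist");im=np.load("w1.npy");g=cv2.GaussianBlur(cv2.cvtColor(im,cv2.COLOR_BGR2GRAY).astype(float),(0,0),1)
s=1/1.42857
# collar rim bright vs ball dark on the robot-side arc; compare mean gray inside/outside for candidate centres
def samp(c,R,z,t):
    p=np.array([proj(ci,[c[0]+R*np.cos(a),c[1]+R*np.sin(a),z]) for a in t]).astype(np.float32)
    return cv2.remap(g.astype(np.float32),p[:,:1],p[:,1:],cv2.INTER_LINEAR).ravel()
t=np.radians(np.arange(75,235,2))
best=[]
for x in np.arange(504,520,1.):
  for y in np.arange(142,160,1.):
    best.append((np.mean(samp((x,y),59,111,t))-np.mean(samp((x,y),64.5,111,t)),x,y))
print(sorted(best)[-4:])
for n,px,z in(("line outer",(367,243),85),("colline outer",(371,262),111),("colline inner",(377,274),111),("boss end",(473,335),133),("slot far",(402,280),146)):
    print(n,np.round(atz(ci,np.array(px)*s,z),1))
crop=im[150:290,200:370];cv2.imwrite("pics/w1c.png",cv2.resize(crop,None,fx=4.2,fy=4.2,interpolation=cv2.INTER_CUBIC))
E
```

```text
[(np.float32(63.41172), np.float64(510.0), np.float64(152.0)), (np.float32(63.937363), np.float64(510.0), np.float64(154.0)), (np.float32(65.06345), np.float64(511.0), np.float64(153.0)), (np.float32(66.004875), np.float64(510.0), np.float64(153.0))]
line outer [442.4 153.3  85. ]
colline outer [452.7 153.6 111. ]
colline inner [463.3 153.5 111. ]
boss end [532.8 202.  133. ]
slot far [466.4 173.5 146. ]
```

View pics/w1c.png

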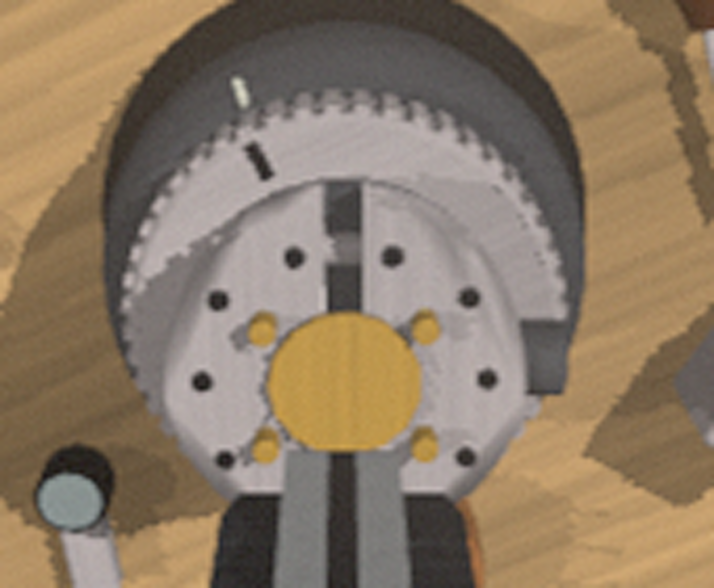

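The crop shows the scribed line at crop (259,161), aligned with the white ball line at (241,92). The boss is on the right at (545,357). The fits put the axis at about (510.5,153.4) and the boss at 65° world, so the head is at about 4.27 rad and needs +2.0 rad anticlockwise. Next I'll lower the shut fingers outside the rim.

Emit:
step_arm:
  increments:
    - [0.034,0.002,0,0,0]
    - [0,0,0.04,0,0]
    - [0,0,0.04,0,0]
    - [0,0,0.04,0,0]
    - [0,0,0.04,0,0]
    - [0,0,0.03,0,0]
    - [0,0,0.02,0,0]
    - [0,0,0.008,0,0]
    - [-0.006,0,0,0,0]
    - [-0.006,0,0,0,0]
    - [-0.002,0,0,0,0]
    - [0,0,0,0,0]

```text
time: 4.5
position: [443.4, 186.9, 94.5]
eef_rot: [0.221, 0.975, 0.001, 0.001]
ft_force: [-0.8, 0.4, 0.0]
finger_gap: 0.005
gripper_force: 0.0
```

Emit:
step_arm:
  increments:
    - [-0.001,0,0,0,0]
    - [-0.001,0,0,0,0]
    - [0,0,0,0,0]

```text
time: 4.8
position: [443.7, 185.8, 93.6]
eef_rot: [0.221, 0.975, 0.0, 0.0]
ft_force: [-0.5, -0.3, -0.1]
finger_gap: -0.002
gripper_force: 0.0
```

Emit:
step_arm:
  increments:
    - [-0.001,0,0,0,0]
    - [0,0,0,0,0]

```text
time: 5.0
position: [444.5, 185.4, 93.3]
eef_rot: [0.221, 0.975, 0.0, 0.0]
ft_force: [0.4, 0.5, -0.6]
finger_gap: 0.001
gripper_force: 0.0
```

Emit:
step_arm:
  increments:
    - [-0.001,0,0,0,0]
    - [0,0,0,0,0]

```text
time: 5.2
position: [445.4, 185.0, 93.3]
eef_rot: [0.221, 0.975, -0.0, 0.0]
ft_force: [0.9, 0.1, 0.1]
finger_gap: 0.002
gripper_force: 0.0
```

Emit:
step_arm:
  increments:
    - [-0.001,0,0,0,0]
    - [0,0,0,0,0]

```text
time: 5.4
position: [446.4, 184.5, 93.3]
eef_rot: [0.221, 0.975, 0.0, 0.0]
ft_force: [0.2, -1.0, -0.0]
finger_gap: 0.003
gripper_force: 0.0
```

Emit:
step_arm:
  increments:
    - [-0.001,0,0,0,0]
    - [0,0,0,0,0]

```text
time: 5.6
position: [446.8, 184.2, 93.2]
eef_rot: [0.221, 0.975, 0.0, -0.0]
ft_force: [-1.4, 1.3, 0.3]
finger_gap: -0.002
gripper_force: 0.7
```

Emit:
step_arm:
  increments:
    - [-0.001,0,0,0,0]
    - [0,0,0,0,0]

```text
time: 5.8
position: [446.9, 184.0, 93.2]
eef_rot: [0.221, 0.975, 0.0, -0.001]
ft_force: [-3.8, 3.2, 2.3]
finger_gap: -0.0
gripper_force: 2.6
```

Emit:
step_arm:
  increments:
    - [-0.001,0,0,0,0]
    - [0,0,0,0,0]

```text
time: 6.0
position: [446.7, 183.7, 93.2]
eef_rot: [0.221, 0.975, -0.0, -0.002]
ft_force: [-6.2, 4.3, 4.6]
finger_gap: -0.002
gripper_force: 3.7
```

Contact gives about 8 N at roughly 2.3 mm of press, so the arm is softly compliant. Next I'll sweep anticlockwise.

Emit:
step_arm:
  increments:
    - [-0.00034,-0.0068,0,-0.1,0]
    - [-0.00034,-0.0068,0,-0.1,0]
    - [-0.00034,-0.0068,0,-0.1,0]
    - [-0.00034,-0.0068,0,-0.1,0]
    - [-0.00034,-0.0068,0,-0.1,0]

```text
time: 6.5
position: [439.0, 149.5, 92.9]
eef_rot: [-0.03, 1.0, -0.0, -0.003]
ft_force: [-6.8, 0.2, 4.6]
finger_gap: 0.003
gripper_force: 3.4
```

```bash
cat >> h.py <<'E'
C=np.array([510.5,153.4])
def st():
    o=monitor.get_obs();p=o["position"];q=o["eef_rot"];r=p[:2]-C
    yaw=2*np.arctan2(q[1],q[0]);f=o["ft_force"];u=r/np.linalg.norm(r);t=np.array([-u[1],u[0]])
    print("t",round(o["time"],2),"p",np.round(p,1),"r",np.round(np.hypot(*r),1),"phi",np.round(np.degrees(np.arctan2(r[1],r[0]))%360,1),"yaw",np.round(np.degrees(yaw)%360,1),"Frad,Ftan",np.round([f[:2]@u,f[:2]@t],1),"fz",round(f[2],1),"q6",round(o["joints"][5],2))
def view(fn=None,show=True):
    ci=camera_info("wrist");im=camera("wrist")
    for n,z in(("collar_line",112),("jaw_screw",133)):
        for a in models.cut_out("wrist",n)[:2]:
            w=atz(ci,a["xy"],z)[:2]-C;print(n,round(a["score"],2),np.round(a["xy"]),"r",round(np.hypot(*w),1),"ang",round(np.degrees(np.arctan2(w[1],w[0]))%360,1),"n",a["region"].sum())
    if fn: cv2.imwrite(fn,cv2.resize(im,(800,600)))
E
python3 -c "
from h import *
st();view('pics/w2.png');st()"
```

```text
t 6.5 p [439.  149.5  92.9] r 71.6 phi 183.1 yaw 183.4 Frad,Ftan [ 6.8 -0.6] fz 4.6 q6 -1.39
collar_line 0.83 [243. 306.] r 69.3 ang 197.8 n 1034
collar_line 0.4 [281. 368.] r 31.6 ang 183.3 n 344
jaw_screw 0.65 [280. 363.] r 55.9 ang 183.6 n 363
t 6.65 p [439.1 148.7  92.9] r 71.5 phi 183.7 yaw 183.2 Frad,Ftan [7.4 1.7] fz 5.1 q6 -1.39
```

View pics/w2.png

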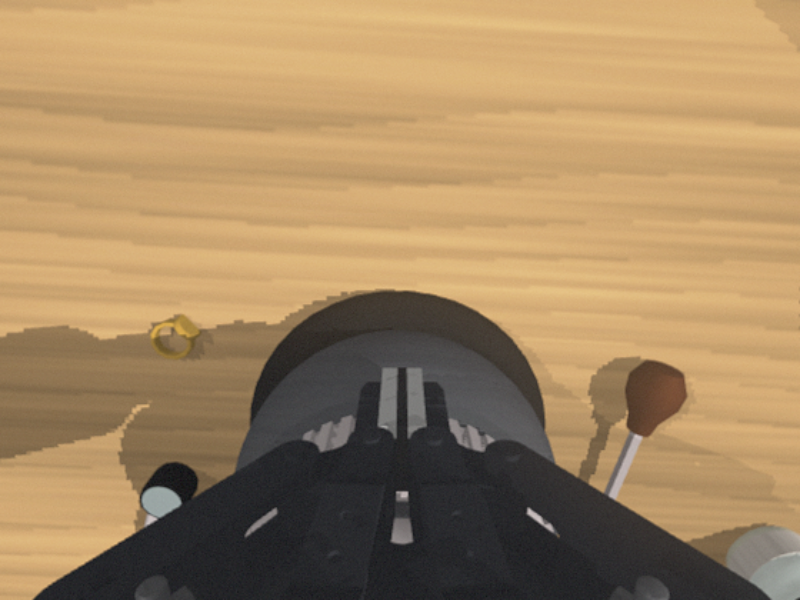

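The picture shows the finger against the near rim at (400,400). The scribed line is hidden behind the finger. I'll continue the stroke, then check the line.

Emit:
step_arm:
  increments:
    - [-0.00034,-0.0068,0,-0.1,0]
    - [-0.00034,-0.0068,0,-0.1,0]
    - [-0.00034,-0.0068,0,-0.1,0]
    - [-0.00034,-0.0068,0,-0.1,0]
    - [-0.00034,-0.0068,0,-0.1,0]
    - [-0.00034,-0.0068,0,-0.1,0]
    - [-0.00034,-0.0068,0,-0.1,0]
    - [-0.00034,-0.0068,0,-0.1,0]
    - [-0.00034,-0.0068,0,-0.1,0]
    - [-0.00034,-0.0068,0,-0.1,0]

```text
time: 7.65
position: [471.6, 90.6, 92.8]
eef_rot: [-0.506, 0.862, -0.001, -0.006]
ft_force: [-9.5, -14.0, 9.9]
finger_gap: 0.004
gripper_force: 8.1
```

```bash
python3 -c "
from h import *
st()"
```

```text
t 7.65 p [471.6  90.6  92.8] r 73.9 phi 238.2 yaw 240.8 Frad,Ftan [16.9 -0.7] fz 9.9 q6 -2.52
```

Emit:
step_arm:
  increments:
    - [0.02,0,0,0,0]
    - [0.01,0,-0.04,0,0]
    - [0,0,-0.05,0,0]
    - [0,0,-0.05,0,0]
    - [0,0,-0.05,0,0]
    - [0,0,-0.02,0,0]
    - [0,0,0,0,0]

```text
time: 8.35
position: [465.0, 68.3, 307.6]
eef_rot: [-0.503, 0.864, -0.003, 0.004]
ft_force: [-0.1, 0.2, 0.1]
finger_gap: -0.002
gripper_force: 0.0
```

```bash
python3 -c "
from h import *
st();view('pics/w3.png')"
```

```text
t 8.35 p [465.   68.3 307.6] r 96.5 phi 241.9 yaw 240.4 Frad,Ftan [-0.2 -0.2] fz 0.1 q6 -2.57
collar_line 0.9 [282. 226.] r 41.8 ang 244.7 n 3024
jaw_screw 0.6 [283. 249.] r 23.8 ang 245.1 n 2970
```

View pics/w3.png

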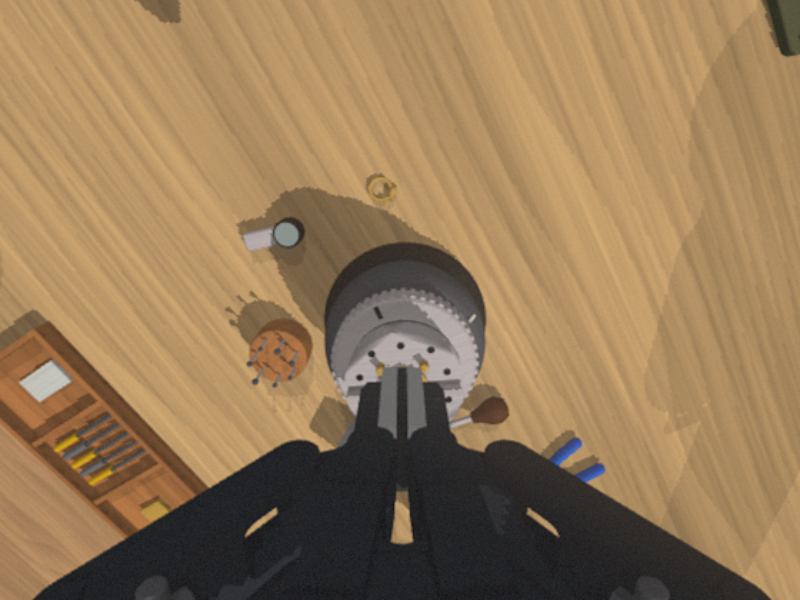

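```bash
sed -i 's/^C=.*/C=np.array([511.2,151.6])/' h.py; python3 - <<'E'
from h import *
ci=camera_info("wrist")
for px,z in(((376,307),111.5),((473,318),85)):
    w=atz(ci,np.array(px)/1.42857,z)[:2]-np.array([510.5,153]);print(np.hypot(*w),np.degrees(np.arctan2(w[1],w[0]))%360)
st()
E
```

```text
63.01291869275021 257.6048450664891
73.77862610410418 183.81631253773983
t 8.5 p [461.4  68.3 302.2] r 97.0 phi 239.1 yaw 240.5 Frad,Ftan [ 1.  -0.2] fz -0.0 q6 -2.57
```

The collar has followed: the line is now at about 257°, roughly 75° of turn for 86° of sweep. I've refined the axis to (511.2,151.6) from the contact radii. Next I'll rewind the wrist for a long stroke.

Emit:
step_arm:
  increments:
    - [0,0,0,0.149,0]
    - [0,0,0,0.149,0]
    - [0,0,0,0.149,0]
    - [0,0,0,0.149,0]
    - [0,0,0,0.149,0]
    - [0,0,0,0.149,0]
    - [0,0,0,0.149,0]
    - [0,0,0,0.149,0]
    - [0,0,0,0.149,0]
    - [0,0,0,0.149,0]
    - [0,0,0,0.149,0]
    - [0,0,0,0.149,0]
    - [0,0,0,0.149,0]
    - [0,0,0,0.149,0]
    - [0,0,0,0.149,0]
    - [0,0,0,0.149,0]
    - [0,0,0,0.149,0]
    - [0,0,0,0.149,0]
    - [0,0,0,0.149,0]
    - [0,0,0,0.149,0]

```text
time: 10.5
position: [460.9, 68.4, 300.8]
eef_rot: [0.822, 0.569, -0.002, -0.001]
ft_force: [-0.3, -0.3, -0.2]
finger_gap: 0.005
gripper_force: 0.0
```

Emit:
step_arm:
  increments:
    - [0,0,0,0.149,0]
    - [0,0,0,0.149,0]
    - [0,0,0,0.149,0]
    - [0,0,0,0.149,0]
    - [0,0,0,0.149,0]
    - [0,0,0,0.149,0]
    - [0,0,0,0.149,0]
    - [0,0,0,0.149,0]
    - [0,0,0,0.149,0]
    - [0,0,0,0.149,0]
    - [0,0,0,0.149,0]
    - [0,0,0,0.149,0]
    - [0.0306,-0.0323,0,0,0]
    - [0.0306,-0.0323,0,0,0]
    - [0.0306,-0.0323,0,0,0]
    - [0,0,0,0,0]

```text
time: 12.1
position: [596.0, 101.3, 298.9]
eef_rot: [0.96, -0.282, -0.001, 0.0]
ft_force: [-1.1, -0.0, -0.1]
finger_gap: 0.003
gripper_force: 0.0
```

```bash
python3 -c "
from h import *
st();view();st()"
```

```text
t 12.1 p [596.  101.3 298.9] r 98.6 phi 329.3 yaw 327.3 Frad,Ftan [-1.  -0.6] fz -0.1 q6 2.24
collar_line 0.68 [286. 229.] r 45.2 ang 323.2 n 2807
jaw_screw 0.85 [287. 252.] r 27.1 ang 318.8 n 3018
t 12.25 p [590.2 100.2 300.7] r 94.3 phi 327.0 yaw 327.3 Frad,Ftan [-0.7 -0.1] fz -0.9 q6 2.24
```

Emit:
step_arm:
  increments:
    - [0,0,0.04,0,0]
    - [0,0,0.04,0,0]
    - [0,0,0.04,0,0]
    - [0,0,0.04,0,0]
    - [0,0,0.03,0,0]
    - [0,0,0.017,0,0]
    - [0,0,0,0,0]
    - [-0.01,0,0,0,0]
    - [-0.008,0,0,0,0]
    - [-0.003,0,0,0,0]
    - [0,0,0,0,0]

```text
time: 13.35
position: [574.1, 112.3, 97.7]
eef_rot: [0.96, -0.281, 0.001, -0.0]
ft_force: [-0.4, 0.5, -0.5]
finger_gap: -0.001
gripper_force: 0.0
```

```bash
python3 -c "
from h import *
st()"
```

```text
t 13.35 p [574.1 112.3  97.7] r 74.2 phi 328.0 yaw 327.3 Frad,Ftan [-0.6  0.2] fz -0.5 q6 2.26
```

Emit:
step_arm:
  increments:
    - [-0.002,0,0.002,0,0]
    - [-0.002,0,0,0,0]
    - [0,0,0,0,0]

```text
time: 13.65
position: [573.9, 113.1, 95.5]
eef_rot: [0.96, -0.281, 0.003, -0.0]
ft_force: [4.3, -3.9, 1.7]
finger_gap: -0.0
gripper_force: 3.0
```

```bash
python3 -c "
from h import *
st()"
```

```text
t 13.65 p [573.9 113.1  95.5] r 73.6 phi 328.5 yaw 327.3 Frad,Ftan [ 5.7 -1.1] fz 1.7 q6 2.27
```

Emit:
step_arm:
  increments:
    - [-0.00035,-0.0071,0,-0.1,0]
    - [-0.00035,-0.0071,0,-0.1,0]
    - [-0.00035,-0.0071,0,-0.1,0]
    - [-0.00035,-0.0071,0,-0.1,0]
    - [-0.00035,-0.0071,0,-0.1,0]
    - [-0.00035,-0.0071,0,-0.1,0]
    - [-0.00035,-0.0071,0,-0.1,0]
    - [-0.00035,-0.0071,0,-0.1,0]
    - [-0.00035,-0.0071,0,-0.1,0]
    - [-0.00035,-0.0071,0,-0.1,0]

```text
time: 14.65
position: [577.8, 182.5, 95.1]
eef_rot: [0.977, 0.215, 0.002, 0.0]
ft_force: [2.6, -0.3, 0.3]
finger_gap: 0.002
gripper_force: 1.1
```

```bash
python3 -c "
from h import *
st()"
```

```text
t 14.65 p [577.8 182.5  95.1] r 73.4 phi 24.9 yaw 24.8 Frad,Ftan [ 2.2 -1.4] fz 0.3 q6 1.37
```

Emit:
step_arm:
  increments:
    - [-0.00235,-0.007,0,-0.1,0]
    - [-0.00055,-0.007,0,-0.1,0]
    - [-0.00055,-0.007,0,-0.1,0]
    - [-0.00055,-0.007,0,-0.1,0]
    - [-0.00045,-0.007,0,-0.1,0]
    - [-0.00045,-0.007,0,-0.1,0]
    - [-0.00035,-0.007,0,-0.1,0]
    - [-0.00035,-0.007,0,-0.1,0]
    - [-0.00035,-0.007,0,-0.1,0]
    - [-0.00035,-0.007,0,-0.1,0]

```text
time: 15.65
position: [521.5, 223.4, 95.2]
eef_rot: [0.754, 0.656, 0.003, -0.0]
ft_force: [3.3, 4.7, 0.8]
finger_gap: 0.004
gripper_force: 2.5
```

```bash
python3 -c "
from h import *
st()"
```

```text
t 15.65 p [521.5 223.4  95.2] r 72.5 phi 81.9 yaw 82.1 Frad,Ftan [ 5.1 -2.6] fz 0.8 q6 0.47
```

Radial force is steady at 5 N with a tangential drag of about 2 N. Continuing.

Emit:
step_arm:
  increments:
    - [-0.00085,-0.007,0,-0.1,0]
    - [-0.00045,-0.007,0,-0.1,0]
    - [-0.00035,-0.007,0,-0.1,0]
    - [-0.00035,-0.007,0,-0.1,0]
    - [-0.00035,-0.007,0,-0.1,0]
    - [-0.00035,-0.007,0,-0.1,0]
    - [-0.00035,-0.007,0,-0.1,0]
    - [-0.00035,-0.007,0,-0.1,0]
    - [-0.00035,-0.007,0,-0.1,0]
    - [-0.00035,-0.007,0,-0.1,0]
    - [-0.00035,-0.007,0,-0.1,0]
    - [-0.00035,-0.007,0,-0.1,0]

```text
time: 16.85
position: [447.5, 185.7, 94.3]
eef_rot: [0.252, 0.968, 0.0, -0.0]
ft_force: [-0.2, 1.0, 0.3]
finger_gap: -0.005
gripper_force: 0.3
```

```bash
python3 -c "
from h import *
st()"
```

```text
t 16.85 p [447.5 185.7  94.3] r 72.2 phi 151.8 yaw 150.8 Frad,Ftan [ 0.6 -0.8] fz 0.3 q6 -0.76
```

Emit:
step_arm:
  increments:
    - [-0.003,0,0,0,0]
    - [-0.00035,-0.007,0,-0.1,0]
    - [-0.00035,-0.007,0,-0.1,0]
    - [-0.00035,-0.007,0,-0.1,0]
    - [-0.00035,-0.007,0,-0.1,0]
    - [-0.00035,-0.007,0,-0.1,0]
    - [-0.00035,-0.007,0,-0.1,0]
    - [-0.00035,-0.007,0,-0.1,0]

```text
time: 17.65
position: [440.5, 136.3, 93.9]
eef_rot: [-0.094, 0.996, 0.0, -0.002]
ft_force: [-3.7, 1.4, 1.7]
finger_gap: -0.0
gripper_force: 1.8
```

```bash
python3 -c "
from h import *
st()"
```

```text
t 17.65 p [440.5 136.3  93.9] r 72.4 phi 192.2 yaw 190.8 Frad,Ftan [ 3.3 -2.1] fz 1.7 q6 -1.55
```

Emit:
step_arm:
  increments:
    - [-0.00085,-0.007,0,-0.1,0]
    - [-0.00035,-0.007,0,-0.1,0]
    - [-0.00035,-0.007,0,-0.1,0]
    - [-0.00035,-0.007,0,-0.1,0]
    - [-0.00035,-0.007,0,-0.1,0]
    - [-0.00035,-0.007,0,-0.1,0]
    - [-0.00035,-0.007,0,-0.1,0]
    - [-0.00035,-0.007,0,-0.1,0]
    - [-0.00035,-0.007,0,-0.1,0]

```text
time: 18.55
position: [477.9, 86.8, 93.8]
eef_rot: [-0.518, 0.855, 0.001, -0.002]
ft_force: [-3.0, -1.4, 0.7]
finger_gap: -0.0
gripper_force: 1.3
```

```bash
python3 -c "
from h import *
st()"
```

```text
t 18.55 p [477.9  86.8  93.8] r 72.9 phi 242.8 yaw 242.4 Frad,Ftan [ 2.6 -2. ] fz 0.7 q6 -2.57
```

Emit:
step_arm:
  increments:
    - [0.015,0,0,0,0]
    - [0.015,0,-0.04,0,0]
    - [0,0,-0.05,0,0]
    - [0,0,-0.05,0,0]
    - [0,0,-0.05,0,0]
    - [0,0,-0.02,0,0]
    - [0,0,0,0,0]
    - [0,0,0,0,0]

```text
time: 19.35
position: [465.2, 60.5, 304.1]
eef_rot: [-0.516, 0.857, -0.0, 0.0]
ft_force: [-0.9, 0.1, -0.8]
finger_gap: -0.001
gripper_force: 0.0
```

```bash
cat >> h.py <<'E'
def line():  # collar's dark line in unrolled top annulus
    ci=camera_info("wrist");im=camera("wrist");np.save("last.npy",im);g=cv2.cvtColor(im,cv2.COLOR_BGR2GRAY).astype(np.float32)
    a=np.radians(np.arange(0,360,.5));out=[]
    rs=np.arange(44,74,.5)
    P=np.array([[proj(ci,[510.8+r*np.cos(t),153+r*np.sin(t),112.5]) for t in a] for r in rs]).astype(np.float32)
    u=cv2.remap(g,P[...,0],P[...,1],cv2.INTER_LINEAR)
    cv2.imwrite("pics/unroll_%d.png"%(monitor.get_obs()["time"]*100),np.clip(cv2.resize(u,(720,240)),0,255));cv2.imwrite("pics/raw.png",cv2.resize(im,(800,600)))
E
python3 -c "
from h import *
st();line();import os;print(os.listdir('pics'))"
```

```text
t 19.35 p [465.2  60.5 304.1] r 102.0 phi 243.2 yaw 242.1 Frad,Ftan [ 0.3 -0.8] fz -0.8 q6 -2.62
['w2.png', 'unroll_1939.png', 'raw.png', 'side0.png', 'scene0.png', 'w1c.png', 'w3.png', 'w1.png'][ WARN:0@1.122] global loadsave.cpp:1063 imwrite_ Unsupported depth image for selected encoder is fallbacked to CV_8U.
```

View pics/raw.png

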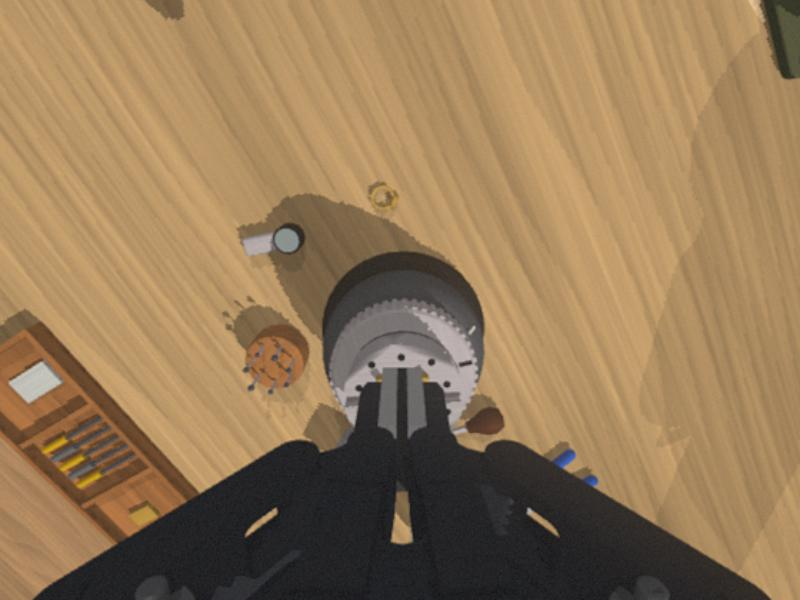

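```bash
python3 - <<'E'
from h import *
ci=camera_info("wrist")
for px,z in(((471,362),112.4),((473,330),85)):
    w=atz(ci,np.array(px)/1.42857,z)[:2]-np.array([511,152.5]);print(np.hypot(*w),np.degrees(np.arctan2(w[1],w[0]))%360)
st()
E
```

```text
57.68747972815559 170.18096377555824
68.84184373898579 181.96500436895371
t 19.4 p [464.6  60.6 303.1] r 102.3 phi 242.9 yaw 242.2 Frad,Ftan [-0.3 -0. ] fz -0.3 q6 -2.62
```

Collar at about 350°, with no slip, so about 370° remains. I'll rewind and make another 275° stroke.

Emit:
step_arm:
  increments:
    - [0,0,0,0.149,0]
    - [0,0,0,0.149,0]
    - [0,0,0,0.149,0]
    - [0,0,0,0.149,0]
    - [0,0,0,0.149,0]
    - [0,0,0,0.149,0]
    - [0,0,0,0.149,0]
    - [0,0,0,0.149,0]
    - [0,0,0,0.149,0]
    - [0,0,0,0.149,0]
    - [0,0,0,0.149,0]
    - [0,0,0,0.149,0]
    - [0,0,0,0.149,0]
    - [0,0,0,0.149,0]
    - [0,0,0,0.149,0]
    - [0,0,0,0.149,0]
    - [0,0,0,0.149,0]
    - [0,0,0,0.149,0]
    - [0,0,0,0.149,0]
    - [0,0,0,0.149,0]

```text
time: 21.4
position: [464.3, 60.7, 301.7]
eef_rot: [0.813, 0.582, -0.002, -0.001]
ft_force: [0.2, -0.1, -1.1]
finger_gap: 0.001
gripper_force: 0.0
```

Emit:
step_arm:
  increments:
    - [0,0,0,0.149,0]
    - [0,0,0,0.149,0]
    - [0,0,0,0.149,0]
    - [0,0,0,0.149,0]
    - [0,0,0,0.149,0]
    - [0,0,0,0.149,0]
    - [0,0,0,0.149,0]
    - [0,0,0,0.149,0]
    - [0,0,0,0.149,0]
    - [0,0,0,0.149,0]
    - [0,0,0,0.149,0]
    - [0,0,0,0.149,0]
    - [0.0296,-0.034,0,0,0]
    - [0.0296,-0.034,0,0,0]
    - [0.0296,-0.034,0,0,0]
    - [0,0,0,0,0]
    - [0,0,0,0,0]
    - [0,0,0,0,0]

```text
time: 23.2
position: [592.5, 102.5, 302.5]
eef_rot: [0.964, -0.267, -0.002, 0.001]
ft_force: [0.6, -0.2, 0.1]
finger_gap: -0.0
gripper_force: 0.0
```

Emit:
step_arm:
  increments:
    - [0,0,0.04,0,0]
    - [0,0,0.04,0,0]
    - [0,0,0.04,0,0]
    - [0,0,0.04,0,0]
    - [0,0,0.03,0,0]
    - [0,0,0.017,0,0]
    - [-0.008,0,0,0,0]
    - [-0.008,0,0,0,0]
    - [-0.004,0,0,0,0]
    - [-0.002,0,0,0,0]
    - [0,0,0,0,0]

```text
time: 24.3
position: [575.8, 114.5, 98.7]
eef_rot: [0.964, -0.266, 0.001, -0.0]
ft_force: [-0.0, 0.5, -0.4]
finger_gap: -0.0
gripper_force: 0.0
```

```bash
sed -i 's/^C=.*/C=np.array([511.7,151.3])/' h.py;python3 -c "
from h import *
st()"
```

```text
t 24.3 p [575.8 114.5  98.7] r 73.9 phi 330.2 yaw 329.1 Frad,Ftan [-0.3  0.4] fz -0.4 q6 2.23
```

Emit:
step_arm:
  increments:
    - [-0.002,0,0.001,0,0]
    - [-0.0015,0,0,0,0]
    - [-0.00037,-0.0071,0,-0.1,0]
    - [-0.00037,-0.0071,0,-0.1,0]
    - [-0.00037,-0.0071,0,-0.1,0]
    - [-0.00037,-0.0071,0,-0.1,0]
    - [-0.00037,-0.0071,0,-0.1,0]
    - [-0.00037,-0.0071,0,-0.1,0]
    - [-0.00037,-0.0071,0,-0.1,0]
    - [-0.00037,-0.0071,0,-0.1,0]

```text
time: 25.3
position: [582.1, 171.0, 96.8]
eef_rot: [0.991, 0.132, 0.002, 0.0]
ft_force: [2.4, -0.7, -0.6]
finger_gap: 0.001
gripper_force: 1.2
```

```bash
python3 -c "
from h import *
st()"
```

```text
t 25.3 p [582.1 171.   96.8] r 73.1 phi 15.6 yaw 15.2 Frad,Ftan [ 2.1 -1.3] fz -0.6 q6 1.52
```

Emit:
step_arm:
  increments:
    - [-0.00235,-0.007,0,-0.1,0]
    - [-0.00045,-0.007,0,-0.1,0]
    - [-0.00045,-0.007,0,-0.1,0]
    - [-0.00045,-0.007,0,-0.1,0]
    - [-0.00045,-0.007,0,-0.1,0]
    - [-0.00045,-0.007,0,-0.1,0]
    - [-0.00045,-0.007,0,-0.1,0]
    - [-0.00045,-0.007,0,-0.1,0]
    - [-0.00045,-0.007,0,-0.1,0]
    - [-0.00045,-0.007,0,-0.1,0]
    - [-0.00045,-0.007,0,-0.1,0]
    - [-0.00045,-0.007,0,-0.1,0]

```text
time: 26.5
position: [519.6, 223.6, 97.1]
eef_rot: [0.744, 0.668, 0.003, -0.0]
ft_force: [2.1, 4.9, -0.3]
finger_gap: -0.0
gripper_force: 2.7
```

```bash
python3 -c "
from h import *
st()"
```

```text
t 26.5 p [519.6 223.6  97.1] r 72.8 phi 83.7 yaw 83.9 Frad,Ftan [ 5.1 -1.6] fz -0.3 q6 0.43
```

Emit:
step_arm:
  increments:
    - [-0.00135,-0.007,0,-0.1,0]
    - [-0.00045,-0.007,0,-0.1,0]
    - [-0.00045,-0.007,0,-0.1,0]
    - [-0.00045,-0.007,0,-0.1,0]
    - [-0.00045,-0.007,0,-0.1,0]
    - [-0.00045,-0.007,0,-0.1,0]
    - [-0.00055,-0.007,0,-0.1,0]
    - [-0.00055,-0.007,0,-0.1,0]
    - [-0.00055,-0.007,0,-0.1,0]
    - [-0.00055,-0.007,0,-0.1,0]

```text
time: 27.5
position: [454.0, 195.4, 96.8]
eef_rot: [0.332, 0.943, 0.001, -0.002]
ft_force: [-4.6, 5.2, 4.3]
finger_gap: 0.002
gripper_force: 3.5
```

```bash
python3 -c "
from h import *
st()"
```

```text
t 27.5 p [454.  195.4  96.8] r 72.6 phi 142.6 yaw 141.2 Frad,Ftan [ 6.9 -1.4] fz 4.3 q6 -0.58
```

Emit:
step_arm:
  increments:
    - [-0.00045,-0.007,0,-0.1,0]
    - [-0.00045,-0.007,0,-0.1,0]
    - [-0.00045,-0.007,0,-0.1,0]
    - [-0.00045,-0.007,0,-0.1,0]
    - [-0.00045,-0.007,0,-0.1,0]
    - [-0.00045,-0.007,0,-0.1,0]
    - [-0.00045,-0.007,0,-0.1,0]
    - [-0.00045,-0.007,0,-0.1,0]

```text
time: 28.3
position: [439.7, 140.7, 96.0]
eef_rot: [-0.061, 0.998, 0.0, -0.002]
ft_force: [-0.3, 1.5, -0.3]
finger_gap: 0.002
gripper_force: 0.6
```

```bash
python3 -c "
from h import *
st()"
```

```text
t 28.3 p [439.7 140.7  96. ] r 72.8 phi 188.4 yaw 187.0 Frad,Ftan [ 0.  -1.5] fz -0.3 q6 -1.48
```

Emit:
step_arm:
  increments:
    - [-0.003,0,0,0,0]
    - [-0.00045,-0.007,0,-0.1,0]
    - [-0.00045,-0.007,0,-0.1,0]
    - [-0.00045,-0.007,0,-0.1,0]
    - [-0.00045,-0.007,0,-0.1,0]
    - [-0.00045,-0.007,0,-0.1,0]
    - [-0.00035,-0.007,0,-0.1,0]
    - [-0.00035,-0.007,0,-0.1,0]
    - [-0.00035,-0.007,0,-0.1,0]
    - [-0.00035,-0.007,0,-0.1,0]

```text
time: 29.3
position: [474.6, 88.6, 95.8]
eef_rot: [-0.489, 0.872, 0.001, -0.003]
ft_force: [-4.2, -3.7, 4.2]
finger_gap: -0.004
gripper_force: 3.0
```

```bash
python3 -c "
from h import *
st()"
```

```text
t 29.3 p [474.6  88.6  95.8] r 72.8 phi 239.4 yaw 238.5 Frad,Ftan [ 5.3 -1.7] fz 4.2 q6 -2.49
```

Emit:
step_arm:
  increments:
    - [0.015,0,0,0,0]
    - [0.015,0,-0.04,0,0]
    - [0,0,-0.05,0,0]
    - [0,0,-0.05,0,0]
    - [0,0,-0.05,0,0]
    - [0,0,-0.02,0,0]
    - [0,0,0,0,0]
    - [0,0,0,0,0]

```text
time: 30.1
position: [461.4, 64.2, 306.1]
eef_rot: [-0.487, 0.873, -0.0, 0.0]
ft_force: [0.6, -0.3, -0.4]
finger_gap: -0.001
gripper_force: 0.0
```

```bash
python3 -c "
from h import *
st();line()" 2>/dev/null
```

```text
t 30.1 p [461.4  64.2 306.1] r 100.6 phi 240.0 yaw 238.3 Frad,Ftan [-0.   0.7] fz -0.4 q6 -2.54
```

View pics/raw.png

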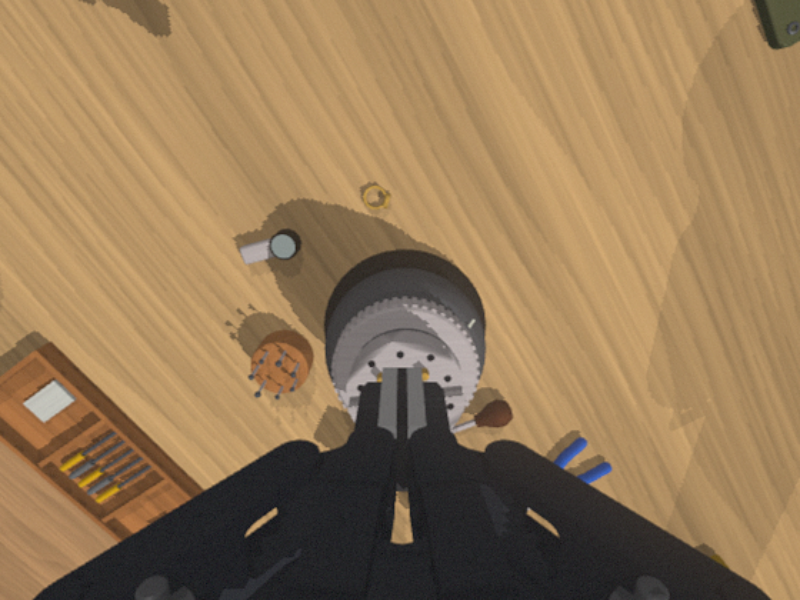

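The line isn't visible on the near side. It should be at about 78° world, hidden under the finger, which means roughly 618° turned. I'll rewind by 100° and check numerically there.

Emit:
step_arm:
  increments:
    - [0,0,0,0.146,0]
    - [0,0,0,0.146,0]
    - [0,0,0,0.146,0]
    - [0,0,0,0.146,0]
    - [0,0,0,0.146,0]
    - [0,0,0,0.146,0]
    - [0,0,0,0.146,0]
    - [0,0,0,0.146,0]
    - [0,0,0,0.146,0]
    - [0,0,0,0.146,0]
    - [0,0,0,0.146,0]
    - [0,0,0,0.146,0]
    - [0.029,0.0247,0,0,0]
    - [0.029,0.0247,0,0,0]
    - [0.029,0.0247,0,0,0]
    - [0.029,0.0247,0,0,0]
    - [0,0,0,0,0]
    - [0,0,0,0,0]

```text
time: 31.95
position: [440.5, 215.4, 304.1]
eef_rot: [0.358, 0.934, -0.002, -0.002]
ft_force: [-0.9, -0.3, -0.3]
finger_gap: 0.0
gripper_force: 0.0
```

```bash
python3 - 2>/dev/null <<'E'
from h import *
st();ci=camera_info("wrist");im=camera("wrist");np.save("last.npy",im);g=cv2.cvtColor(im,cv2.COLOR_BGR2GRAY).astype(np.float32)
for t in range(40,240,4):
    a=np.radians(t)
    P=np.array([[proj(ci,[511+r*np.cos(a),152.6+r*np.sin(a),113.5]) for r in (49,51,53,55,57)]]).astype(np.float32)
    print(t,cv2.remap(g,P[...,0],P[...,1],1).astype(int).ravel(),end=" ; ")
cv2.imwrite("pics/w7.png",cv2.resize(im[130:330,180:400],None,fx=3,fy=3))
E
```

```text
t 31.95 p [440.5 215.4 304.1] r 95.8 phi 138.0 yaw 138.1 Frad,Ftan [0.4 0.9] fz -0.3 q6 -0.47
40 [103  64  84 116 146] ; 44 [76 82 84 82 78] ; 48 [83 88 91 91 89] ; 52 [91 94 95 93 85] ; 56 [85 85 88 91 98] ; 60 [ 79  80  80  83 121] ; 64 [ 67  71  67  79 154] ; 68 [147 159 154 160 159] ; 72 [153 152 153 155 161] ; 76 [152 152 152 154 162] ; 80 [153 152 150 153 164] ; 84 [157 153 152 153 163] ; 88 [154 155 152 152 161] ; 92 [154 156 156 154 159] ; 96 [159 155 154 154 163] ; 100 [156 159 157 156 162] ; 104 [154 156 155 158 159] ; 108 [158 155 156 155 164] ; 112 [156 155 157 160 170] ; 116 [155 156 160 166 174] ; 120 [158 164 167 171 173] ; 124 [158 166 171 169 173] ; 128 [168 167 170 170 172] ; 132 [167 170 168 167 168] ; 136 [167 168 168 168 168] ; 140 [171 170 171 172 171] ; 144 [172 171 172 169 173] ; 148 [169 170 170 169 170] ; 152 [166 166 168 167 168] ; 156 [171 169 168 169 170] ; 160 [166 165 168 167 171] ; 164 [167 169 170 169 168] ; 168 [169 168 170 170 172] ; 172 [172 171 171 167 169] ; 176 [168 169 170 170 169] ; 180 [170 169 170 171 172] ; 184 [171 172 171 170 165] ; 188 [170 169 168 168 167] ; 192 [170 168 167 165 166] ; 196 [169 167 166 169 167] ; 200 [166 167 169 172 170] ; 204 [169 169 171 168 168] ; 208 [172 169 170 171 166] ; 212 [170 167 171 168 166] ; 216 [164 172 170 168 172] ; 220 [113 127 165 172 170] ; 224 [118 131 171 175 170] ; 228 [117 113 119 158 166] ; 232 [110 115 116 125 162] ; 236 [109 115 118 116 131] ;
```

View pics/w7.png

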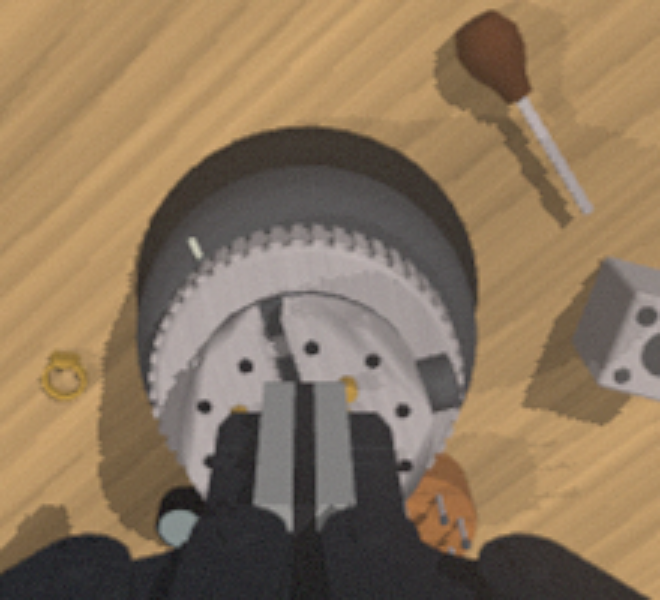

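The picture shows no scribed line between about 66° and 235°, so it lies under the boss (435,380) or just behind it, at roughly 55–65°. A stroke of about 110° should bring it back near the white line at (194,247).

Emit:
step_arm:
  increments:
    - [0,0,0.04,0,0]
    - [0,0,0.04,0,0]
    - [0,0,0.04,0,0]
    - [0,0,0.04,0,0]
    - [0,0,0.03,0,0]
    - [0,0,0.017,0,0]
    - [-0.008,0,0,0,0]
    - [-0.008,0,0,0,0]
    - [-0.004,0,0,0,0]
    - [-0.003,0,0,0,0]
    - [0,0,0,0,0]

```text
time: 33.1
position: [458.7, 200.8, 100.5]
eef_rot: [0.359, 0.933, 0.001, -0.001]
ft_force: [-2.7, 3.7, 1.3]
finger_gap: -0.001
gripper_force: 2.7
```

```bash
cd .;python3 -c "
from h import *
st()"
```

```text
t 33.1 p [458.7 200.8 100.5] r 72.5 phi 137.0 yaw 137.9 Frad,Ftan [ 4.5 -0.8] fz 1.3 q6 -0.51
```

Emit:
step_arm:
  increments:
    - [-0.001,0,0.001,0,0]
    - [-0.00045,-0.007,0,-0.1,0]
    - [-0.00045,-0.007,0,-0.1,0]
    - [-0.00045,-0.007,0,-0.1,0]
    - [-0.00045,-0.007,0,-0.1,0]
    - [-0.00045,-0.007,0,-0.1,0]
    - [-0.00055,-0.007,0,-0.1,0]
    - [-0.00055,-0.007,0,-0.1,0]
    - [-0.00055,-0.007,0,-0.1,0]
    - [-0.00055,-0.007,0,-0.1,0]
    - [-0.00055,-0.007,0,-0.1,0]

```text
time: 34.2
position: [441.6, 132.7, 99.0]
eef_rot: [-0.135, 0.991, 0.0, -0.003]
ft_force: [-7.0, 0.1, 4.9]
finger_gap: 0.002
gripper_force: 3.9
```

```bash
cd .;python3 -c "
from h import *
st()"
```

```text
t 34.2 p [441.6 132.7  99. ] r 72.6 phi 194.9 yaw 195.5 Frad,Ftan [ 6.7 -1.9] fz 4.9 q6 -1.64
```

Emit:
step_arm:
  increments:
    - [-0.00125,-0.007,0,-0.1,0]
    - [-0.00045,-0.007,0,-0.1,0]
    - [-0.00045,-0.007,0,-0.1,0]
    - [-0.00045,-0.007,0,-0.1,0]
    - [-0.00045,-0.007,0,-0.1,0]
    - [-0.00045,-0.007,0,-0.1,0]
    - [-0.00045,-0.007,0,-0.1,0]
    - [-0.00045,-0.007,0,-0.1,0]

```text
time: 35.0
position: [476.5, 87.9, 99.0]
eef_rot: [-0.511, 0.86, -0.001, -0.004]
ft_force: [-7.1, -10.3, 7.2]
finger_gap: 0.003
gripper_force: 6.4
```

```bash
cd .;python3 -c "
from h import *
st()"
```

```text
t 35.0 p [476.5  87.9  99. ] r 72.5 phi 241.0 yaw 241.5 Frad,Ftan [12.4 -1.2] fz 7.2 q6 -2.54
```

Emit:
step_arm:
  increments:
    - [0.015,0,0,0,0]
    - [0.015,0,-0.04,0,0]
    - [0,0,-0.05,0,0]
    - [0,0,-0.05,0,0]
    - [0,0,-0.05,0,0]
    - [0,0,-0.02,0,0]
    - [0,0,0,0,0]
    - [0,0,0,0,0]

```text
time: 35.8
position: [466.1, 64.8, 309.0]
eef_rot: [-0.508, 0.861, -0.0, 0.001]
ft_force: [-0.1, 0.2, 0.6]
finger_gap: -0.002
gripper_force: 0.0
```

```bash
cat >> h.py <<'E'
def ring(lo=60,hi=360):
    ci=camera_info("wrist");im=camera("wrist");np.save("last.npy",im);g=cv2.cvtColor(im,cv2.COLOR_BGR2GRAY).astype(np.float32)
    for t in range(lo,hi,3):
        a=np.radians(t);P=np.array([[proj(ci,[511+r*np.cos(a),152.6+r*np.sin(a),114]) for r in (51,54,57)]]).astype(np.float32)
        print(t,cv2.remap(g,P[...,0],P[...,1],1).astype(int).ravel(),end=";")
    cv2.imwrite("pics/r.png",cv2.resize(im[130:330,180:400],None,fx=3,fy=3))
E
python3 - <<'E'
from h import *
st();ring(120,330)
E
```

```text
t 35.8 p [466.1  64.8 309. ] r 97.8 phi 242.2 yaw 241.1 Frad,Ftan [-0.2 -0.2] fz 0.6 q6 -2.59
120 [177 172 133];123 [175 176 152];126 [171 171 109];129 [171 174 158];132 [173 175 143];135 [178 175 132];138 [173 174 178];141 [177 173 131];144 [176 173 170];147 [175 177 176];150 [175 178 153];153 [174 181 178];156 [175 179 169];159 [178 182 171];162 [178 183 177];165 [134 139 154];168 [ 55  65 137];171 [166 171 179];174 [178 180 179];177 [178 179 179];180 [177 180 179];183 [178 179 179];186 [178 176 179];189 [175 177 179];192 [179 176 177];195 [180 179 179];198 [180 180 175];201 [179 179 179];204 [183 178 180];207 [181 179 179];210 [178 177 178];213 [176 178 181];216 [171 175 176];219 [166 176 178];222 [116 166 173];225 [119 169 175];228 [116 124 177];231 [117 117 134];234 [117 119 124];237 [119 116 114];240 [117 112 118];243 [116 115 115];246 [118 120 118];249 [120 118 118];252 [119 117 117];255 [116 115 117];258 [117 116 115];261 [115 115 117];264 [116 117 116];267 [117 116 116];270 [117 116 116];273 [119 118 118];276 [118 118 117];279 [116 117 116];282 [118 117 115];285 [116 116 119];288 [117 120 116];291 [118 118 115];294 [118 116 115];297 [117 116 113];300 [114 115 117];303 [114 117 117];306 [117 117 116];309 [118 116 116];312 [118 114 118];315 [115 119 114];318 [117 118 117];321 [117 118 119];324 [118 116 118];327 [118 118 118];
```

The collar line is now at 167° after two passes, so the collar is at about 707° (about 1.96 turns), within tolerance. Next is the head: rewind to yaw 20° and come down behind the boss.

Emit:
step_arm:
  increments:
    - [0,0,0,0.1484,0]
    - [0,0,0,0.1484,0]
    - [0,0,0,0.1484,0]
    - [0,0,0,0.1484,0]
    - [0,0,0,0.1484,0]
    - [0,0,0,0.1484,0]
    - [0,0,0,0.1484,0]
    - [0,0,0,0.1484,0]
    - [0,0,0,0.1484,0]
    - [0,0,0,0.1484,0]
    - [0,0,0,0.1484,0]
    - [0,0,0,0.1484,0]
    - [0,0,0,0.1484,0]
    - [0,0,0,0.1484,0]
    - [0,0,0,0.1484,0]
    - [0,0,0,0.1484,0]
    - [0,0,0,0.1484,0]
    - [0,0,0,0.1484,0]
    - [0,0,0,0.1484,0]
    - [0,0,0,0.1484,0]

```text
time: 37.85
position: [465.0, 65.0, 306.0]
eef_rot: [0.816, 0.579, -0.002, -0.001]
ft_force: [-0.2, -0.1, 0.1]
finger_gap: -0.003
gripper_force: 0.0
```

Emit:
step_arm:
  increments:
    - [0,0,0,0.1484,0]
    - [0,0,0,0.1484,0]
    - [0,0,0,0.1484,0]
    - [0,0,0,0.1484,0]
    - [0,0,0,0.1484,0]
    - [0,0,0,0.1484,0]
    - [0,0,0,0,0]

```text
time: 38.55
position: [465.1, 65.0, 306.2]
eef_rot: [0.985, 0.174, -0.002, -0.0]
ft_force: [0.4, -1.3, -0.1]
finger_gap: -0.007
gripper_force: 0.0
```

```bash
python3 - <<'E'
from h import *
st();o=monitor.get_obs();q=o["eef_rot"];y=2*np.arctan2(q[1],q[0])
D=C+75*np.array([np.cos(y),np.sin(y)])-o["position"][:2];print(D@[np.cos(y),np.sin(y)],D@[np.sin(y),-np.cos(y)])
E
```

```text
t 38.55 p [465.1  65.  306.2] r 98.1 phi 241.6 yaw 20.0 Frad,Ftan [0.9 1. ] fz -0.1 q6 1.27
148.3970536104598 -65.13377609473658
```

Emit:
step_arm:
  increments:
    - [0.0371,-0.0163,0,0,0]
    - [0.0371,-0.0163,0,0,0]
    - [0.0371,-0.0163,0,0,0]
    - [0.0371,-0.0163,0,0,0]
    - [0,0,0,0,0]
    - [0,0,0.04,0,0]
    - [0,0,0.04,0,0]
    - [0,0,0.04,0,0]
    - [0,0,0.04,0,0]
    - [0,0,0.022,0,0]
    - [0,0,0,0,0]
    - [0,0,0,0,0]

```text
time: 39.75
position: [582.6, 176.8, 125.8]
eef_rot: [0.985, 0.175, -0.001, 0.0]
ft_force: [0.6, 0.9, 0.5]
finger_gap: -0.002
gripper_force: 0.0
```

```bash
cd .;python3 -c "
from h import *
st()"
```

```text
t 39.75 p [582.6 176.8 125.8] r 75.3 phi 19.8 yaw 20.2 Frad,Ftan [0.8 0.6] fz 0.5 q6 1.44
```

Emit:
step_arm:
  increments:
    - [-0.008,0,0.002,0,0]
    - [-0.007,0,0,0,0]
    - [0,0,0,0,0]
    - [-0.0003,-0.006,0,-0.1,0]
    - [-0.0003,-0.006,0,-0.1,0]
    - [-0.0003,-0.006,0,-0.1,0]
    - [-0.0003,-0.006,0,-0.1,0]
    - [-0.0003,-0.006,0,-0.1,0]
    - [-0.0003,-0.006,0,-0.1,0]
    - [-0.0003,-0.006,0,-0.1,0]

```text
time: 40.75
position: [544.7, 203.7, 125.7]
eef_rot: [0.864, 0.503, 0.002, 0.001]
ft_force: [2.8, -1.1, -1.8]
finger_gap: 0.001
gripper_force: 1.4
```

```bash
cd .;python3 -c "
from h import *
st()"
```

```text
t 40.75 p [544.7 203.7 125.7] r 61.9 phi 57.8 yaw 60.4 Frad,Ftan [ 0.6 -3. ] fz -1.8 q6 0.8
```

Contact with the boss shows about 3 N of tangential drag, as expected for a free head. Continuing.

Emit:
step_arm:
  increments:
    - [-0.0003,-0.006,0,-0.1,0]
    - [-0.0003,-0.006,0,-0.1,0]
    - [-0.0003,-0.006,0,-0.1,0]
    - [-0.0003,-0.006,0,-0.1,0]
    - [-0.0003,-0.006,0,-0.1,0]
    - [-0.0003,-0.006,0,-0.1,0]

```text
time: 41.35
position: [510.4, 212.8, 125.9]
eef_rot: [0.677, 0.736, 0.003, 0.001]
ft_force: [2.4, 2.4, -0.4]
finger_gap: 0.003
gripper_force: 1.6
```

```bash
cd .;python3 -c "
from h import *
st()"
```

```text
t 41.35 p [510.4 212.8 125.9] r 61.5 phi 91.2 yaw 94.8 Frad,Ftan [ 2.4 -2.5] fz -0.4 q6 0.23
```

Emit:
step_arm:
  increments:
    - [-0.0003,-0.006,0,-0.1,0]
    - [-0.0003,-0.006,0,-0.1,0]
    - [-0.0003,-0.006,0,-0.1,0]
    - [-0.0003,-0.006,0,-0.1,0]
    - [-0.0003,-0.006,0,-0.1,0]
    - [-0.0003,-0.006,0,-0.1,0]
    - [-0.0003,-0.006,0,-0.1,0]

```text
time: 42.05
position: [471.1, 196.1, 125.7]
eef_rot: [0.384, 0.923, 0.002, 0.001]
ft_force: [-1.4, 5.0, 1.4]
finger_gap: 0.0
gripper_force: 2.3
```

```bash
cd .;python3 -c "
from h import *
st()
ci=camera_info('wrist');im=camera('wrist')
for a in models.cut_out('wrist','jaw_screw')[:3]: print(a['score'],a['xy'],atz(ci,a['xy'],133)[:2]-C)
"
```

```text
t 42.05 p [471.1 196.1 125.7] r 60.5 phi 132.2 yaw 134.9 Frad,Ftan [ 4.6 -2.4] fz 1.4 q6 -0.48
0.74 [530.6, 14.5] [-55.98946003 189.01273525]
0.73 [242.0, 305.8] [-45.46731006  21.80124549]
```

Emit:
step_arm:
  increments:
    - [0.0012,-0.006,0,-0.1,0]
    - [-0.0003,-0.006,0,-0.1,0]
    - [-0.0003,-0.006,0,-0.1,0]
    - [-0.0003,-0.006,0,-0.1,0]
    - [0,0,0,0,0]

```text
time: 42.65
position: [456.9, 175.6, 125.3]
eef_rot: [0.195, 0.981, 0.001, 0.001]
ft_force: [-0.3, 2.5, 2.5]
finger_gap: -0.002
gripper_force: 1.2
```

```bash
cd .;python3 -c "
from h import *
st()"
```

```text
t 42.65 p [456.9 175.6 125.3] r 60.0 phi 156.1 yaw 157.5 Frad,Ftan [ 1.3 -2.1] fz 2.5 q6 -0.9
```

Emit:
step_arm:
  increments:
    - [0,0.006,0,0,0]
    - [0.02,0.004,0,0,0]
    - [0.02,0,-0.03,0,0]
    - [0,0,-0.05,0,0]
    - [0,0,-0.05,0,0]
    - [0,0,-0.05,0,0]
    - [0,0,0,0,0]
    - [0,0,0,0,0]

```text
time: 43.45
position: [423.8, 200.4, 305.6]
eef_rot: [0.195, 0.981, 0.001, 0.002]
ft_force: [-1.4, -0.6, 0.3]
finger_gap: 0.001
gripper_force: 0.0
```

```bash
cd .;python3 - <<'E'
from h import *
st();ci=camera_info("wrist");ring(120,220)
im=cv2.imread("pics/r.png")
for t,col in((165,(0,0,255)),(180,(0,255,0)),(195,(255,0,0))):
    a=np.radians(t);p=[((proj(ci,[511+r*np.cos(a),152.4+r*np.sin(a),133])-[180,130])*3).astype(int) for r in (58,68)]
    cv2.line(im,tuple(map(int,p[0])),tuple(map(int,p[1])),col,1)
cv2.imwrite("pics/r.png",im)
for a in models.cut_out("wrist","jaw_screw")[:3]:
    w=atz(ci,a["xy"],133)[:2]-[511,152.4];print("\n",a["score"],a["xy"],w,a["region"].sum())
E
```

```text
t 43.45 p [423.8 200.4 305.6] r 100.7 phi 150.8 yaw 157.5 Frad,Ftan [0.9 1.2] fz 0.3 q6 -0.83
120 [168 173 172];123 [171 175 173];126 [173 172 170];129 [174 168 172];132 [172 169 170];135 [169 173 172];138 [170 170 171];141 [156 172 168];144 [155 170 171];147 [156 168 173];150 [156 169 172];153 [155 170 174];156 [155 173 177];159 [153 175 177];162 [139 159 156];165 [44 44 56];168 [143 161 181];171 [165 174 175];174 [134 175 176];177 [ 67 172 174];180 [ 61 149 175];183 [ 43 139 175];186 [ 46 130 173];189 [ 44 120 171];192 [ 61 101 167];195 [ 65 110 164];198 [100 122 155];201 [123 120 133];204 [120 121 118];207 [120 122 119];210 [120 119 131];213 [118 150 177];216 [164 176 176];219 [178 177 173];
 0.86 [255.8, 253.3] [-26.56389375  -6.92068254] 2924
```

View pics/r.png

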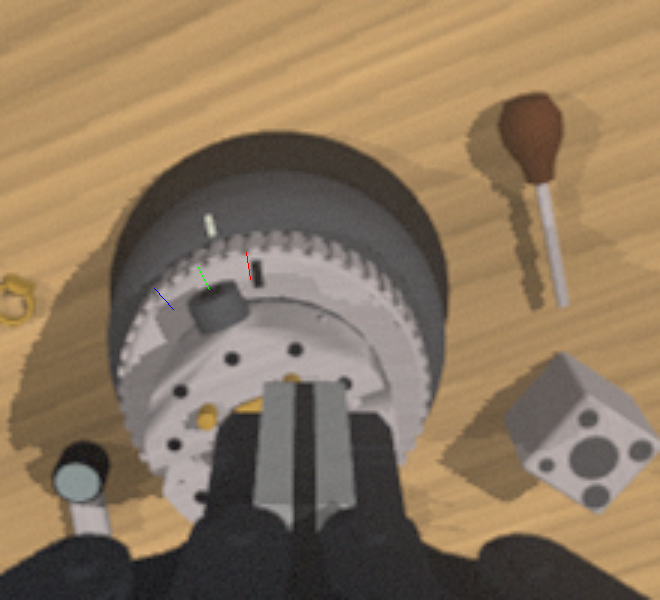

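The picture shows the boss end at (214,292), right at the inner end of the 180° mark (210,290). The collar line at (257,273) sits about 15° short of two full turns. The bystanders in this view lie where they were and the robot is clear, so I'm handing in.

```bash
cd .;python3 -c "
from h import *
print(job.finish_job())"
```

```text
the job is handed in; nothing more can be done
None
```

I loosened the collar by about 1.96 turns anticlockwise, then pushed the freed head round until its jaw screw pointed to the front of the bench, within a few degrees. The job was handed in at about 43.5 s with the arm clear; no verdict came back.

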